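Hang the wet squeegee on the drip rack

ROBOT

A 7-joint arm with a two-finger parallel gripper is mounted at the origin on the work surface. World frame = base frame: x ahead of the robot, y to its left, z up, the work surface at z = 0. Lengths are in m, angles in rad, forces in N, time in s.
With the tool pointing down it reaches from about 0.4 to 0.85 m from the base axis. Payload 4.5 kg.
Tool frame: the origin (TCP) lies on the centre line of the jaws, within the pads' length; the fingertips stand 17 mm ahead of it and the grasp point (between the pads) lies 2 mm behind it; z points along the fingers, y is the line along which they close (so a half turn about z gives the same grasp; the last joint's range is limited). The gripper opens to 85 mm and grips with 20 to 120 N. Pads are 22 mm wide; open, the fingers measure 114 mm over their backs; the gripper's body (76 mm by 85 mm) begins 54 mm behind the grasp point. The pads swing forward as they close: fully open they stand 13 mm farther back than shut.
Start: joints at [1.289, 0.689, -0.195, 1.565, 0.157, 0.902, -0.215], TCP at [0.194, -0.594, 0.248] pointing down, gripper open.
Joint ranges: [-3.01, 3.01], [-0.46, 2.08], [-1.47, 1.51], [0.13, 2.56], [-1, 4.14], [0.04, 2.09], [-2.66, 2.66]. Speed limits (rad/s): [2.57, 2.57, 3.14, 3.14, 3.14, 3.14, 3.14].

INTERFACE

Orientations are given as a 3x3 rotation matrix whose columns are the frame's x, y, z axes.
In Python, from rig import manip gives the robot as it stands. The module is installed in compiled form; this text tells all that it offers.
- The arm moves only by the tool play_rows, never from a script. Its argument "plan" is a list of rows, each an object with "translation": the shift along the tool's x, y, z scaled (see below), a list of three; "angular": the turn, a rotation vector about the tool's x, y, z scaled (see below), a list of three; "fingers": the opening, from 0 (shut) to 1 (fully open). In form: [{"translation": [tx, ty, tz], "angular": [rx, ry, rz], "fingers": fingers}, ...]. A call has 1 to 20 rows; each row is the pose to reach, as a shift and turn from the pose commanded when the call began, along the tool's axes at that moment; what a row does not reach only later rows make up. The controller multiplies each number of a shift by 25 cm and each number of a turn by pi/2 rad. A row lasts 1/10 s, in which the tool goes at most 50 mm and 8.59 degrees, less where a joint would pass 70% of its speed; a pose out of reach is approached as far as the arm can. A call with a number of a shift or a turn outside -1 to 1 is refused whole. A call with a gripper value outside its range is refused whole. The fingers move at their own pace and stop on an object; "grip_force" is the grip in N (left out, the last holds). Time passes only in rows, so rows that repeat a pose let the fingers close. It gives the time, the measured TCP pose, the force, the opening and the grip force at its end, in the units of the state.
- manip.get_obs(): the state, without advancing time (a new reading comes with each control period).
- manip.get_image(name): name is "scene" or "top" or "wrist"; returns the picture (480x640x3 uint8, blue, green, red); there is no depth.
- manip.calibration(name): a dict with "intrinsics" (3x3 intrinsics, pixels), "T" (4x4, takes a point from camera to world coordinates); the wrist camera has in their place "tool_from_camera" (4x4, takes a point from camera to tool coordinates, whose origin is the TCP and whose axes are the flange's). Camera axes: x right, y down, z forward; pixel columns grow to the right and rows downward; lengths in m; the calibration is good to about 2 mm. A picture is of the moment at which its call begins: read the wrist's pose just before it. calibration takes no time and is no camera call.
- manip.sign_off(): hands the job in; it is judged then, once.
The state is a dict: "t": time; "qpos": joint angles; "joint_vel": joint speeds; "tau": joint torques, N m; "ee_pos": TCP position; "ee_rot": TCP orientation; "contact_force": force on the tool from outside, world axes, zero at the start; "wrist_torque": the same for the moment, N m; "finger_gap": opening from 0.0 (shut) to 1.0 (fully open); "finger_force": force on a finger pad.
Only numpy, scipy, OpenCV 4.12 (cv2) and the standard library are available. Lean on these libraries where they do the work, as an engineer would, in place of code of your own. Each camera call takes 0.05 s, during which the arm holds its last target. There are 200 camera calls.

TASK

The bench squeegee has been shoved handle-first under the low tray riser, so its ball end cannot be reached there: draw it out, lay it flat on the flat black rubber block and let go of it. Then pick it up by its ball end alone, ease your grip so that it swings down to hang straight, clamp it again so that it hangs still in your fingers, and hang it blade down by its cross-bar on the free fork of the rack, the one with the drip dish under it. Leave the tools already hanging on the other forks where they are, and do not shift or tip any of the jars, cups and other things on the bench.

Things in the scene. Friction and masses are not known exactly. Their poses are not given: they have to be found in the camera images.
- squeegee: T-shaped bench squeegee, 236 mm long, about 0.15 kg. Origin under the handle axis, which is 14 mm up when it lies flat. Own +x runs along the handle from head (x -112 to -70 mm) to ball (110 mm); own y along bar and head. Centre of mass near x -22 mm. At the start the ball is 25 to 55 mm deep under the riser. Pinched lightly by the ball it turns about the line between the pads.
- squeegee_ball (a point): Centre of the black ball at the handle's end, 28 mm in diameter.
- squeegee_bar (a point): Centre of the cross-bar, 64 mm (own y) by 28 (own z) by 18 mm, 55 mm from the ball's centre towards the head. When hanging, the bar's underside, 9 mm below this point, rests on the two prongs of a fork.
- squeegee_grip (a point): A point on the bare round handle, 16 mm in diameter, close to the centre of mass: 130 mm from the ball's centre and 65 mm from the head's centre. The place to take it at the start. Bare handle runs 50 mm from here towards the head and 66 mm towards the bar.
- squeegee_head (a point): Centre of the head, 84 mm wide (own y), 28 mm thick (own z), 30 mm along the handle; a thin rubber blade ends 27 mm beyond this point. Blade edge 222 mm from the ball's centre.
- riser: Low fixed steel tray riser carrying a tray of greens. Origin on the table at the middle of its front edge; own -x points out of its open front. It extends 220 mm to own +x and 130 mm to each side. Underside of the board 80 mm, top 90 mm above the table, greens up to 180 mm. Corner legs 14 mm square at y +-122 mm.
- block: Fixed flat black rubber block, 170 (own x) by 110 (own y) mm and 25 mm high, shorter than the squeegee. Origin at the centre of its underside, on the table.
- rack: Fixed rack of three forks; origin on the table under the middle seat. Own -x points out of its front. Seats at own y -110, 0, 110 mm, x 0. A fork is two round 10 mm prongs, 24 mm apart, along own x, open to the front, tops 200 mm above the table; ends, at x -38 mm, turn up 7 mm; rear rail at x 60 mm. Nothing is above 207 mm. Base plate 12 mm thick, x -55 to 75, y +-180 mm.
- seat (a point): The seat of the free fork: point midway between its prongs at the height of their tops (200 mm above the table), 38 mm behind their upturned ends. Axes like the rack's: x from the open front inwards, y across from prong to prong, z up. A tool comes in level from the front with its handle between the prongs and its cross-bar above them, then is lowered.
- dish: Fixed shallow drip dish, 76 mm wide, 14 mm high, on the rack's base under the free fork; it marks which fork is free.
- brush_bar (a point): Cross-bar centre of the brush hanging on another fork: same handle, bar and ball as the squeegee, head 46 mm wide, reaches down to 155 mm below its bar.
- scraper_bar (a point): Cross-bar centre of the scraper hanging on another fork: same handle, bar and ball as the squeegee, flat blade 50 mm wide.
- sprayer: White hand sprayer, 84 mm across, 228 mm high; origin at its foot.
- seed_jar: Glass jar, 60 mm across, 65 mm high, beside the squeegee; origin at its foot.
- cup: Clear cup, 60 mm across, 55 mm high, on the other side of the squeegee; origin at its foot.
- small_jar: Amber jar, 48 mm across, 55 mm high, between block and rack; origin at its foot.
- stakes: Block of wooden plant labels, 50 x 40 x 30 mm; origin under its centre.
- punnet: Clear open punnet, 110 x 90 x 50 mm; origin under its centre.
Mind the look-alikes: they are no part of the job. What is shaped like the block but blue or turquoise is not meant.

How it is judged:
By the outcome, as a careful person would: the job done as asked, in the order asked, and still so for the second after the job is handed in, with the robot touching nothing.
It also fails if it takes over 72 s, if anything falls off the work surface, if the arm or the gripper's body presses on something with over 40 N, if the wrist force passes 120 N, or if a joint passes its speed limit or range.

## Working session

There is one attempt and no reset: what is moved stays moved. The work goes in short steps, Python scripts to look and compute and a tool call to move; the robot and the scene stay as the last step left them, time stands still between calls to the robot, and variables do not carry over. Pictures are saved under pics/ and viewed, at most 10 in all, crops included, and the job is handed in when it is done.

Besides the shell and the picture viewer there is one more tool, called by a JSON object that holds its "fn" and its "kwargs". play_rows: Moves the arm, as the interface text tells. Its arguments: {"type":"object","properties":{"plan":{"type":"array","items":{"type":"object","properties":{"translation":{"type":"array","items":{"type":"number","minimum":-1,"maximum":1}},"angular":{"type":"array","items":{"type":"number","minimum":-1,"maximum":1}},"fingers":{"type":"number"}}}},"grip_force":{"type":"number"}},"required":["plan"]}

```bash
mkdir -p pics; python3 - <<'E'
from rig import manip
import cv2,numpy as np
np.set_printoptions(precision=4,suppress=True)
for n in("scene","top"):
    cv2.imwrite(f"pics/{n}0.png",manip.get_image(n)); c=manip.calibration(n); print(n,c["intrinsics"],c["T"])
print(manip.calibration("wrist")); o=manip.get_obs(); print(o["t"],o["ee_pos"],o["ee_rot"])
E
```

```text
scene [[498.8925   0.     323.278 ]
 [  0.     498.8925 236.8816]
 [  0.       0.       1.    ]] [[ 0.1563  0.7852 -0.5991  1.1091]
 [ 0.9876 -0.1147  0.1072 -0.0896]
 [ 0.0155 -0.6085 -0.7934  0.9832]
 [ 0.      0.      0.      1.    ]]
top [[507.5576   0.     325.2594]
 [  0.     507.5576 247.1249]
 [  0.       0.       1.    ]] [[ 0.0272 -0.9814  0.19    0.278 ]
 [-0.9996 -0.0259  0.0096  0.0179]
 [-0.0045 -0.1902 -0.9817  1.1975]
 [ 0.      0.      0.      1.    ]]
{'intrinsics': array([[397.7965,   0.    , 317.8825],
       [  0.    , 397.7965, 247.0178],
       [  0.    ,   0.    ,   1.    ]]), 'tool_from_camera': array([[ 0.0002, -0.964 , -0.2658,  0.0675],
       [ 1.    ,  0.0002, -0.0001,  0.0001],
       [ 0.0001, -0.2658,  0.964 , -0.1254],
       [ 0.    ,  0.    ,  0.    ,  1.    ]])}
0.1 [ 0.1939 -0.5936  0.2475] [[ 0.9505  0.3106 -0.0007]
 [ 0.3106 -0.9505  0.0016]
 [-0.0001 -0.0017 -1.    ]]
```

View pics/scene0.png

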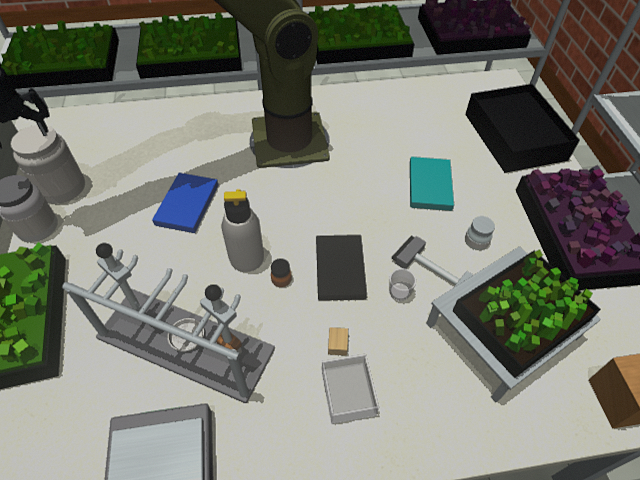

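View pics/top0.png

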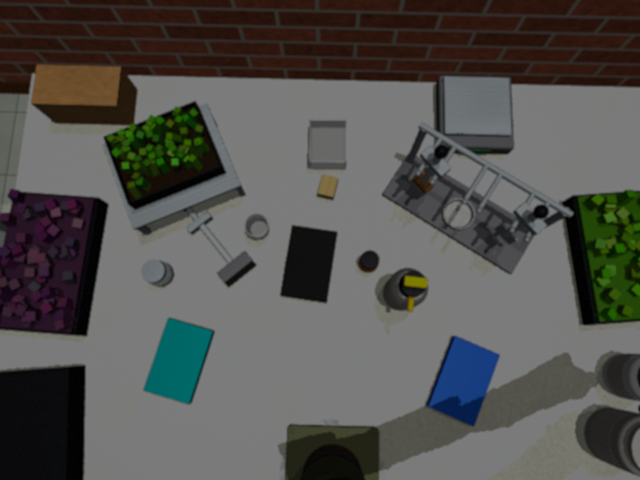

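```bash
cat > h.py <<'E'
from rig import manip
import cv2,numpy as np
np.set_printoptions(precision=4,suppress=True)
def cam(n,ob=None):
    c=manip.calibration(n)
    if n!="wrist": return c["intrinsics"],c["T"]
    T=np.eye(4);T[:3,:3]=ob["ee_rot"];T[:3,3]=ob["ee_pos"]
    return c["intrinsics"],T@c["tool_from_camera"]
def ray(KT,p):
    K,T=KT; d=T[:3,:3]@np.linalg.inv(K)@[p[0],p[1],1]; return T[:3,3],d
def onz(KT,p,z):
    o,d=ray(KT,p); return o+d*(z-o[2])/d[2]
def proj(KT,P):
    K,T=KT; q=K@(T[:3,:3].T@(np.array(P)-T[:3,3])); return q[:2]/q[2]
def two(KA,a,KB,b):
    A=[];r=[]
    for KT,p in((KA,a),(KB,b)):
        o,d=ray(KT,p);d/=np.linalg.norm(d);M=np.eye(3)-np.outer(d,d);A.append(M);r.append(M@o)
    A=np.vstack(A);r=np.hstack(r);x=np.linalg.lstsq(A,r,rcond=None)[0];return x,np.linalg.norm(A@x-r)
E
python3 - <<'E'
from h import *
t=cv2.imread("pics/top0.png");s=cv2.imread("pics/scene0.png")
a=cv2.resize(t[190:310,145:345],None,fx=4,fy=4,interpolation=cv2.INTER_CUBIC)
b=cv2.convertScaleAbs(a,alpha=2); cv2.imwrite("pics/c1.png",b)
l=cv2.convertScaleAbs(cv2.resize(t[115:280,375:580],None,fx=1.95,fy=1.95,interpolation=3),alpha=2)
r=cv2.resize(s[235:405,60:280],None,fx=1.8,fy=1.8,interpolation=3)
r2=cv2.resize(s[235:405,60:280],(790,600))
H=np.zeros((330,800,3),np.uint8);H[:l.shape[0],:l.shape[1]]=l[:330,:400];H[:r.shape[0],400:400+r.shape[1]]=r[:330,:400];cv2.imwrite("pics/c2.png",H)
K=cam("top")
# block mask
m=((t.max(2)<35)).astype(np.uint8);
n,L,S,C=cv2.connectedComponentsWithStats(m[200:320,270:350])
i=1+S[1:,4].argmax();print(S[i],C[i]+[270,200])
ct=max(cv2.findContours((L==i).astype(np.uint8),0,2)[0],key=cv2.contourArea)+[[270,200]]
q=cv2.boxPoints(cv2.minAreaRect(ct.astype(np.float32)));
P=np.array([onz(K,p,.025) for p in q]);print(q,P,P.mean(0),np.linalg.norm(P-np.roll(P,1,0),axis=1))
E
```

```text
[  12   27   54   75 3099] [308.4631 263.7212]
[[280.8081 294.5486]
 [291.7135 225.4811]
 [335.927  232.4622]
 [325.0216 301.5297]] [[0.3905 0.129  0.025 ]
 [0.5551 0.1104 0.025 ]
 [0.5408 0.0051 0.025 ]
 [0.3771 0.0264 0.025 ]] [0.4659 0.0677 0.025 ] [0.1035 0.1656 0.1062 0.1651]
```

View pics/c1.png

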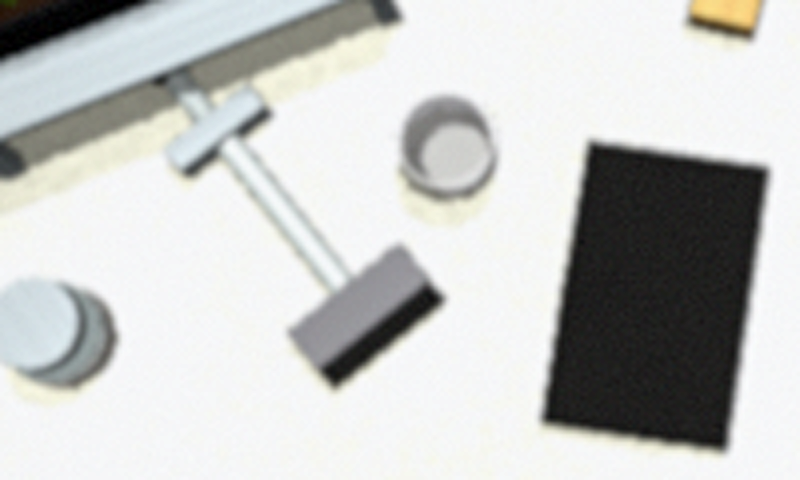

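View pics/c2.png

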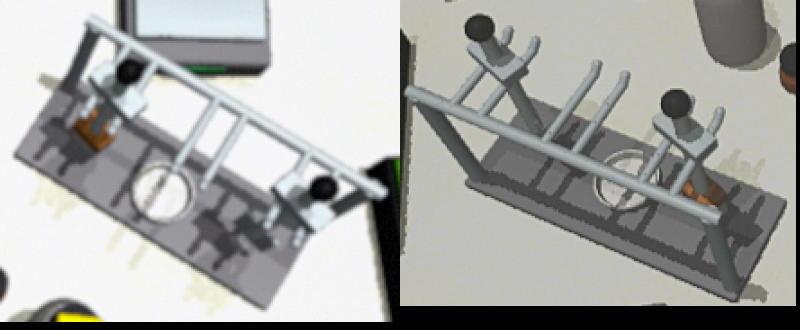

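```bash
python3 - <<'E'
from h import *
T=cam("top");S=cam("scene")
c1=lambda x,y:np.array([145+x/4-.4,190+y/4-.4]); cl=lambda x,y:np.array([375+x/1.95-.25,115+y/1.95-.25]); cr=lambda x,y:np.array([60+(x-400)/1.8-.25,235+y/1.8-.25])
bar=onz(T,c1(216,128),.028);head=onz(T,c1(361,307),.028)
print("bar",bar,"head",head,np.linalg.norm(bar-head))
for w in [(180,85),(345,272)]: print("handle",onz(T,c1(*w),.022))
for n,a,b in [("tipL",cl(180,165),cr(622,78)),("tipR",cl(205,185),cr(597,68)),("railA",cl(90,20),cr(718,215)),("railB",cl(382,190),cr(410,93)),("ballA",cl(129,71),cr(677,104)),("ballB",cl(321,188),cr(479,28))]: print(n,*two(T,a,S,b))
for w in [(14,155),(265,308)]: print("base",onz(T,cl(*w),.012))
dish=onz(T,cl(161,191),.026);print("dish",dish)
for n,w in[("cup",(450,147)),("jar",(45,330))]: print(n,onz(T,c1(*w),.03))
for n,w in[("small",(369,261)),("sprayer top",(407,283))]: print(n,onz(T,w,.05),onz(T,w,.2))
for w in [(0,140),(0,75),(370,0)]: print("riser edge",onz(T,c1(*w),.09))
E
```

```text
bar [0.558  0.3314 0.028 ] head [0.4531 0.2388 0.028 ] 0.13997890521608772
handle [0.5853 0.3566 0.022 ]
handle [0.4745 0.2506 0.022 ]
tipL [ 0.5767 -0.2562  0.2029] 0.0017725821436208314
tipR [ 0.5572 -0.283   0.1981] 0.0017960059229818256
railA [ 0.7389 -0.1665  0.1962] 0.00011411677627634917
railB [ 0.5577 -0.4697  0.194 ] 0.0003254034396394714
ballA [ 0.6546 -0.1921  0.2634] 0.0006441448640479915
ballB [ 0.5392 -0.3792  0.263 ] 0.002518693898149384
base [ 0.6417 -0.1045  0.012 ]
base [ 0.4576 -0.4082  0.012 ]
dish [ 0.5963 -0.2825  0.026 ]
cup [0.5496 0.1917 0.03  ]
jar [0.4344 0.4213 0.03  ]
small [ 0.4703 -0.0719  0.05  ] [ 0.4452 -0.0602  0.2   ]
sprayer top [ 0.422  -0.1587  0.05  ] [ 0.4031 -0.1356  0.2   ]
riser edge [0.5331 0.4357 0.09  ]
riser edge [0.5707 0.4392 0.09  ]
riser edge [0.6202 0.2328 0.09  ]
```

```bash
cat >> h.py <<'E'
def R(a):
    a=np.radians(a);c,s=np.cos(a),np.sin(a);return np.array([[c,s,0],[s,-c,0],[0,0,-1.]])
from scipy.spatial.transform import Rotation as Ro
def chain(W,rel=True):
    """W: list of (pos,xangle); rel: each relative to previous, else all to the current pose"""
    o=manip.get_obs();p0,R0=o["ee_pos"],o["ee_rot"]
    for p,a in W:
        p=np.array(p);r=R(a);print(((R0.T@(p-p0))/.25).round(4),(Ro.from_matrix(R0.T@r).as_rotvec()/(np.pi/2)).round(4))
        if rel:p0,R0=p,r
E
python3 - <<'E'
from h import *
chain([((.36,-.40,.42),65),((.45,-.2,.42),116),((.5,.03,.40),169),((.5,.255,.22),222.5)])
E
```

```text
[ 0.872  -0.5308 -0.689 ] [-0.0011 -0.0004 -0.5212]
[ 0.8772 -0.0118  0.    ] [ 0.      0.     -0.5667]
[0.7392 0.5831 0.08  ] [ 0.      0.     -0.5889]
[0.1717 0.8835 0.72  ] [ 0.      0.     -0.5944]
```

{"fn": "play_rows", "kwargs": {"plan": [{"translation": [0.1,-0.05,-0.5],"angular": [0,0,-0.1],"fingers": 1},{"translation": [0.2,-0.1,-0.69],"angular": [0,0,-0.2],"fingers": 1},{"translation": [0.4,-0.25,-0.69],"angular": [0,0,-0.3],"fingers": 1},{"translation": [0.6,-0.37,-0.69],"angular": [0,0,-0.4],"fingers": 1},{"translation": [0.8,-0.48,-0.69],"angular": [0,0,-0.5],"fingers": 1},{"translation": [0.872,-0.53,-0.69],"angular": [0,0,-0.521],"fingers": 1},{"translation": [0.872,-0.53,-0.69],"angular": [0,0,-0.521],"fingers": 1},{"translation": [0.872,-0.53,-0.69],"angular": [0,0,-0.521],"fingers": 1},{"translation": [0.872,-0.53,-0.69],"angular": [0,0,-0.521],"fingers": 1},{"translation": [0.872,-0.53,-0.69],"angular": [0,0,-0.521],"fingers": 1}]}}

```text
t: 1.1
ee_pos: [0.3589, -0.4016, 0.4202]
ee_rot: [[0.425, 0.905, -0.002], [0.905, -0.425, -0.0], [-0.001, -0.002, -1.0]]
contact_force: [-0.8, -0.3, -1.0]
finger_gap: 1.001
finger_force: 0.0
```

{"fn": "play_rows", "kwargs": {"plan": [{"translation": [0.4,0,0],"angular": [0,0,-0.3],"fingers": 1},{"translation": [0.877,-0.012,0],"angular": [0,0,-0.567],"fingers": 1},{"translation": [0.877,-0.012,0],"angular": [0,0,-0.567],"fingers": 1},{"translation": [0.877,-0.012,0],"angular": [0,0,-0.567],"fingers": 1},{"translation": [0.877,-0.012,0],"angular": [0,0,-0.567],"fingers": 1},{"translation": [0.877,-0.012,0],"angular": [0,0,-0.567],"fingers": 1},{"translation": [0.877,-0.012,0],"angular": [0,0,-0.567],"fingers": 1},{"translation": [0.877,-0.012,0],"angular": [0,0,-0.567],"fingers": 1}]}}

```text
t: 1.9
ee_pos: [0.4495, -0.2024, 0.4202]
ee_rot: [[-0.432, 0.902, -0.001], [0.902, 0.432, -0.0], [0.0, -0.001, -1.0]]
contact_force: [-0.4, -1.1, 0.4]
finger_gap: 1.0
finger_force: 0.0
```

{"fn": "play_rows", "kwargs": {"plan": [{"translation": [0.4,0.3,0.04],"angular": [0,0,-0.3],"fingers": 1},{"translation": [0.739,0.583,0.08],"angular": [0,0,-0.589],"fingers": 1},{"translation": [0.739,0.583,0.08],"angular": [0,0,-0.589],"fingers": 1},{"translation": [0.739,0.583,0.08],"angular": [0,0,-0.589],"fingers": 1},{"translation": [0.739,0.583,0.08],"angular": [0,0,-0.589],"fingers": 1},{"translation": [0.739,0.583,0.08],"angular": [0,0,-0.589],"fingers": 1},{"translation": [0.739,0.583,0.08],"angular": [0,0,-0.589],"fingers": 1},{"translation": [0.739,0.583,0.08],"angular": [0,0,-0.589],"fingers": 1}]}}

```text
t: 2.7
ee_pos: [0.5003, 0.0276, 0.4003]
ee_rot: [[-0.98, 0.197, -0.001], [0.197, 0.98, -0.001], [0.001, -0.001, -1.0]]
contact_force: [-0.0, -1.1, -0.1]
finger_gap: 1.001
finger_force: 0.0
```

{"fn": "play_rows", "kwargs": {"plan": [{"translation": [0.1,0.5,0.3],"angular": [0,0,-0.3],"fingers": 1},{"translation": [0.172,0.884,0.72],"angular": [0,0,-0.594],"fingers": 1},{"translation": [0.172,0.884,0.72],"angular": [0,0,-0.594],"fingers": 1},{"translation": [0.172,0.884,0.72],"angular": [0,0,-0.594],"fingers": 1},{"translation": [0.172,0.884,0.72],"angular": [0,0,-0.594],"fingers": 1},{"translation": [0.172,0.884,0.72],"angular": [0,0,-0.594],"fingers": 1},{"translation": [0.172,0.884,0.72],"angular": [0,0,-0.594],"fingers": 1},{"translation": [0.172,0.884,0.72],"angular": [0,0,-0.594],"fingers": 1},{"translation": [0.172,0.884,0.72],"angular": [0,0,-0.594],"fingers": 1}]}}

```text
t: 3.6
ee_pos: [0.5012, 0.2526, 0.2213]
ee_rot: [[-0.742, -0.671, 0.001], [-0.671, 0.742, -0.001], [-0.0, -0.002, -1.0]]
contact_force: [-0.5, -0.3, -0.3]
finger_gap: 1.001
finger_force: 0.0
```

```bash
python3 - <<'E'
from h import *
o=manip.get_obs();im=manip.get_image("wrist");cv2.imwrite("pics/w1.png",im)
print(o["t"],o["ee_pos"],o["ee_rot"],o["qpos"]);np.savez("w1.npz",ee_pos=o["ee_pos"],ee_rot=o["ee_rot"])
E
```

```text
3.6 [0.5012 0.2526 0.2213] [[-0.7417 -0.6707  0.0013]
 [-0.6707  0.7417 -0.0013]
 [-0.0001 -0.0019 -1.    ]] [ 0.016   0.8349 -1.0498  1.7675  0.8333  1.0563  0.9619]
```

View pics/w1.png

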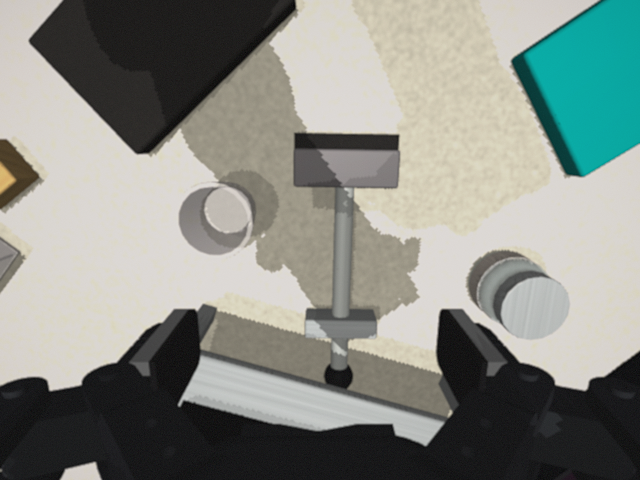

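```bash
python3 - <<'E'
from h import *
K=cam("wrist",np.load("w1.npz"))
hd=[onz(K,p,.028) for p in((294,150.5),(399,149.5),(398,187),(293,188))]
h=np.mean(hd,0);print("head",h,np.linalg.norm(hd[0]-hd[1]),np.linalg.norm(hd[1]-hd[2]))
b=onz(K,(338,376),.014);print("ball",b,np.linalg.norm((b-h)[:2]))
a1,a2=onz(K,(345,190),.022),onz(K,(341.5,308),.022)
d=(b-h)[:2];d/=np.linalg.norm(d);print("ang",np.degrees(np.arctan2(d[1],d[0])),np.degrees(np.arctan2(*(a2-a1)[1::-1])))
g=b[:2]-.13*d;g2=h[:2]+.065*d;print("grip",g,g2,"riser",onz(K,(330,372),.085))
ang=np.degrees(np.arctan2(d[1],d[0]))
chain([((*((g+g2)/2),.1),180+ang),((*((g+g2)/2),.021),180+ang)],False)
E
```

```text
head [0.4549 0.2399 0.028 ] 0.08173566715418344 0.02907693530273557
ball [0.6017 0.3687 0.014 ] 0.19535399820738825
ang 41.2568833793769 41.472786986087016
grip [0.504 0.283] [0.5037 0.2827] riser [0.5711 0.3275 0.085 ]
[-0.0885  0.0832  0.4863] [-0.0013  0.0004  0.01  ]
[-0.0883  0.0838  0.8023] [-0.0013  0.0004  0.01  ]
```

{"fn": "play_rows", "kwargs": {"grip_force": 60, "plan": [{"translation": [-0.05,0.05,0.2],"angular": [0,0,0.01],"fingers": 1},{"translation": [-0.088,0.083,0.4],"angular": [0,0,0.01],"fingers": 1},{"translation": [-0.088,0.083,0.55],"angular": [0,0,0.01],"fingers": 1},{"translation": [-0.088,0.083,0.68],"angular": [0,0,0.01],"fingers": 1},{"translation": [-0.088,0.083,0.76],"angular": [0,0,0.01],"fingers": 1},{"translation": [-0.088,0.083,0.8],"angular": [0,0,0.01],"fingers": 1},{"translation": [-0.088,0.083,0.8],"angular": [0,0,0.01],"fingers": 1},{"translation": [-0.088,0.083,0.8],"angular": [0,0,0.01],"fingers": 0.5},{"translation": [-0.088,0.083,0.8],"angular": [0,0,0.01],"fingers": 0.3},{"translation": [-0.088,0.083,0.8],"angular": [0,0,0.01],"fingers": 0.1},{"translation": [-0.088,0.083,0.8],"angular": [0,0,0.01],"fingers": 0.0},{"translation": [-0.088,0.083,0.8],"angular": [0,0,0.01],"fingers": 0.0},{"translation": [-0.088,0.083,0.8],"angular": [0,0,0.01],"fingers": 0.0},{"translation": [-0.088,0.083,0.8],"angular": [0,0,0.01],"fingers": 0.0}]}}

```text
t: 5.05
ee_pos: [0.5026, 0.2847, 0.0215]
ee_rot: [[-0.748, -0.664, 0.001], [-0.664, 0.748, -0.0], [-0.001, -0.001, -1.0]]
contact_force: [0.5, -1.7, 4.9]
finger_gap: 0.157
finger_force: 58.5
```

{"fn": "play_rows", "kwargs": {"plan": [{"translation": [0,0,-0.02],"angular": [0,0,0],"fingers": 0},{"translation": [0.02,0,-0.04],"angular": [0,0,0],"fingers": 0},{"translation": [0.07,0,-0.04],"angular": [0,0,0],"fingers": 0},{"translation": [0.13,0,-0.04],"angular": [0,0,0],"fingers": 0},{"translation": [0.19,0,-0.04],"angular": [0,0,0],"fingers": 0},{"translation": [0.25,0,-0.05],"angular": [0,0,0],"fingers": 0},{"translation": [0.31,0,-0.07],"angular": [0,0,0],"fingers": 0},{"translation": [0.36,0,-0.11],"angular": [0,0,0],"fingers": 0},{"translation": [0.4,0,-0.18],"angular": [0,0,0],"fingers": 0},{"translation": [0.42,0,-0.27],"angular": [0,0,0],"fingers": 0},{"translation": [0.42,0,-0.36],"angular": [0,0,0],"fingers": 0},{"translation": [0.42,0,-0.45],"angular": [0,0,0],"fingers": 0},{"translation": [0.42,0,-0.5],"angular": [0,0,0],"fingers": 0},{"translation": [0.42,0,-0.5],"angular": [0,0,0],"fingers": 0}]}}

```text
t: 6.45
ee_pos: [0.424, 0.2155, 0.1473]
ee_rot: [[-0.748, -0.664, 0.003], [-0.664, 0.748, 0.002], [-0.003, -0.001, -1.0]]
contact_force: [-0.1, 0.2, -1.5]
finger_gap: 0.16
finger_force: 58.6
```

```bash
python3 - <<'E'
from h import *
o=manip.get_obs();print(o["t"],o["ee_pos"],o["finger_gap"],o["contact_force"],o["qpos"])
im=manip.get_image("top")[150:330,140:360];w=manip.get_image("wrist")
cv2.imwrite("pics/d1.png",np.hstack([cv2.convertScaleAbs(cv2.resize(im,(440,360)),alpha=2),cv2.resize(w,(360,270))[:, :] if 0 else cv2.copyMakeBorder(cv2.resize(w,(360,270)),0,90,0,0,0)]))
a=np.radians(-6.5);u=np.array([np.cos(a),np.sin(a)]);c=np.array([.466,.068]);g=c-.02*u
print(g);chain([((*g,.15),173.5),((*g,.06),173.5)],False)
E
```

```text
6.45 [0.424  0.2155 0.1473] 0.1602100681387385 [-0.0889  0.208  -1.478 ] [-0.0153  0.8367 -0.9419  2.0821  1.0217  0.7817  0.68  ]
[0.4461 0.0703]
[ 0.3153 -0.492  -0.0173] [-0.0004 -0.0001  0.5342]
[ 0.3152 -0.4918  0.3427] [-0.0004 -0.0001  0.5342]
```

View pics/d1.png

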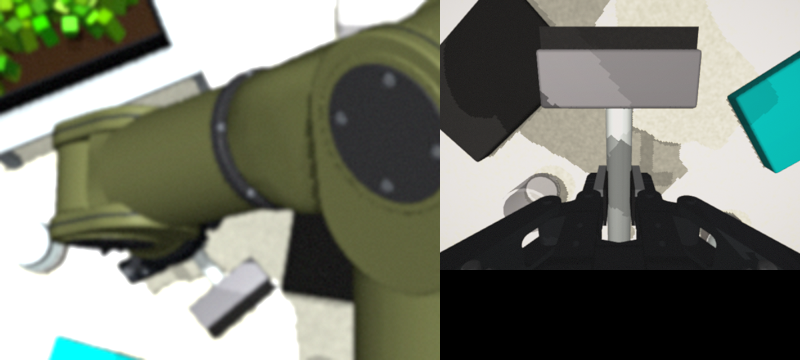

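{"fn": "play_rows", "kwargs": {"plan": [{"translation": [0.05,-0.08,-0.02],"angular": [0,0,0.07],"fingers": 0},{"translation": [0.1,-0.16,-0.02],"angular": [0,0,0.15],"fingers": 0},{"translation": [0.16,-0.25,-0.02],"angular": [0,0,0.23],"fingers": 0},{"translation": [0.21,-0.33,-0.02],"angular": [0,0,0.31],"fingers": 0},{"translation": [0.26,-0.41,-0.02],"angular": [0,0,0.39],"fingers": 0},{"translation": [0.3,-0.47,-0.02],"angular": [0,0,0.47],"fingers": 0},{"translation": [0.315,-0.492,-0.02],"angular": [0,0,0.534],"fingers": 0},{"translation": [0.315,-0.492,-0.02],"angular": [0,0,0.534],"fingers": 0},{"translation": [0.315,-0.492,0.05],"angular": [0,0,0.534],"fingers": 0},{"translation": [0.315,-0.492,0.15],"angular": [0,0,0.534],"fingers": 0},{"translation": [0.315,-0.492,0.25],"angular": [0,0,0.534],"fingers": 0},{"translation": [0.315,-0.492,0.31],"angular": [0,0,0.534],"fingers": 0},{"translation": [0.315,-0.492,0.343],"angular": [0,0,0.534],"fingers": 0},{"translation": [0.315,-0.492,0.343],"angular": [0,0,0.534],"fingers": 0},{"translation": [0.315,-0.492,0.343],"angular": [0,0,0.534],"fingers": 0}]}}

```text
t: 8.05
ee_pos: [0.4461, 0.0716, 0.0598]
ee_rot: [[-0.994, 0.11, -0.001], [0.11, 0.994, 0.001], [0.001, 0.0, -1.0]]
contact_force: [0.8, 0.1, -1.3]
finger_gap: 0.162
finger_force: 58.7
```

```bash
python3 - <<'E'
from h import *
o=manip.get_obs();print(o["t"],o["ee_pos"],o["finger_gap"],o["contact_force"],o["qpos"])
print((o["ee_pos"][2]-.047)/.25)
cv2.imwrite("pics/s1.png",cv2.resize(manip.get_image("scene")[200:330,260:460],None,fx=3.9,fy=3.9,interpolation=3))
E
```

```text
8.05 [0.4461 0.0716 0.0598] 0.16158912862699973 [ 0.8133  0.1082 -1.3472] [ 0.0706  0.8932 -0.5441  2.1978  1.2874  0.4328 -0.0923]
0.051256924258208464
```

View pics/s1.png

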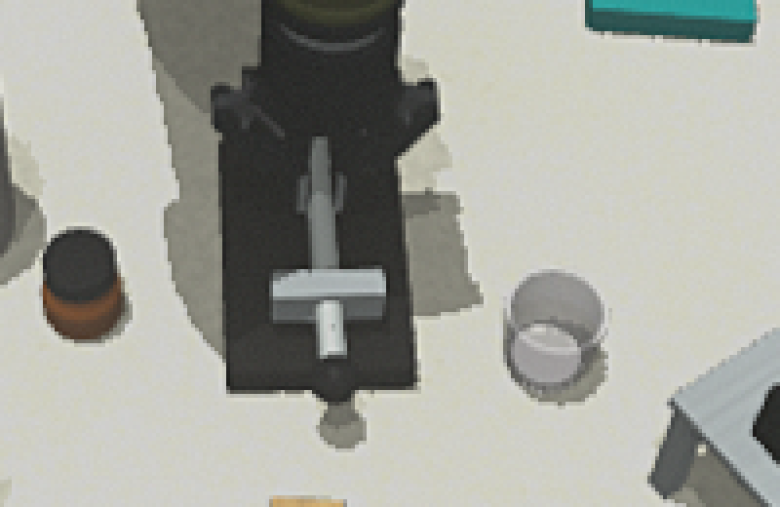

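{"fn": "play_rows", "kwargs": {"plan": [{"translation": [0,0,0.02],"angular": [0,0,0],"fingers": 0},{"translation": [0,0,0.04],"angular": [0,0,0],"fingers": 0},{"translation": [0,0,0.05],"angular": [0,0,0],"fingers": 0},{"translation": [0,0,0.053],"angular": [0,0,0],"fingers": 0},{"translation": [0,0,0.053],"angular": [0,0,0],"fingers": 0},{"translation": [0,0,0.053],"angular": [0,0,0],"fingers": 0.25},{"translation": [0,0,0.053],"angular": [0,0,0],"fingers": 0.4},{"translation": [0,0,0.053],"angular": [0,0,0],"fingers": 0.7},{"translation": [0,0,0.053],"angular": [0,0,0],"fingers": 0.7},{"translation": [0,0,-0.05],"angular": [0,0,0],"fingers": 0.7},{"translation": [0,0,-0.2],"angular": [0,0,0],"fingers": 0.7},{"translation": [0,0,-0.4],"angular": [0,0,0],"fingers": 0.8},{"translation": [-0.2,0,-0.5],"angular": [0,0,0],"fingers": 0.8},{"translation": [-0.4,0,-0.5],"angular": [0,0,0],"fingers": 0.8},{"translation": [-0.44,0,-0.5],"angular": [0,0,0],"fingers": 0.8},{"translation": [-0.44,0,-0.5],"angular": [0,0,0],"fingers": 0.8}]}}

```text
t: 9.7
ee_pos: [0.5581, 0.0576, 0.185]
ee_rot: [[-0.993, 0.117, 0.002], [0.117, 0.993, 0.001], [-0.002, 0.001, -1.0]]
contact_force: [-0.1, -0.5, -0.1]
finger_gap: 0.798
finger_force: 0.0
```

```bash
python3 - <<'E'
from h import *
o=manip.get_obs();im=manip.get_image("wrist");cv2.imwrite("pics/w2.png",im)
print(o["t"],o["ee_pos"],o["qpos"],o["contact_force"]);np.savez("w2.npz",ee_pos=o["ee_pos"],ee_rot=o["ee_rot"])
E
```

```text
9.7 [0.5581 0.0576 0.185 ] [ 0.271   0.8022 -0.8069  1.8083  0.7505  0.8654  0.5547] [-0.1333 -0.5241 -0.1356]
```

View pics/w2.png

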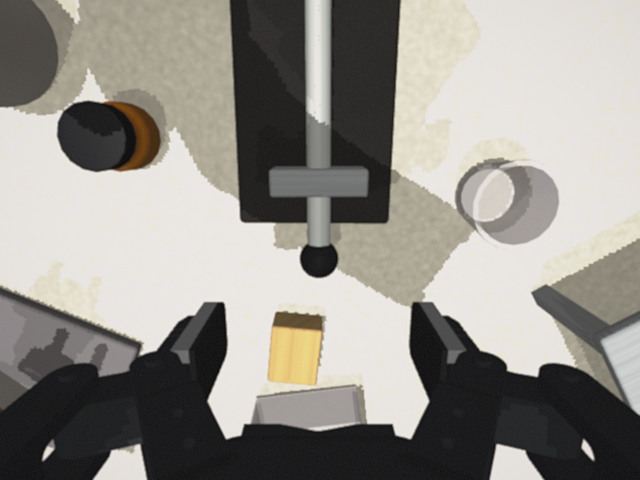

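```bash
python3 - <<'E'
from h import *
K=cam("wrist",np.load("w2.npz"))
b=onz(K,(318.5,260),.039);r=onz(K,(318.5,182),.053);e=onz(K,(315,222),.025);s=onz(K,(298,350),.03)
d=(b-r)[:2];print(b,r,np.linalg.norm(d),np.degrees(np.arctan2(*d[::-1])),"edge",e,"stakes",s)
h=onz(K,(317,20),.047);print("handle ang",np.degrees(np.arctan2(*(b-h)[1::-1])))
ang=np.degrees(np.arctan2(*(b-h)[1::-1]))
chain([((*b[:2],.08),180+ang),((*b[:2],.041),180+ang),((*b[:2],.40),180+ang)],False)
E
```

```text
[0.5759 0.0561 0.039 ] [0.5194 0.0627 0.053 ] 0.05689344196870127 -6.627532811746776 edge [0.551  0.0565 0.025 ] stakes [0.6507 0.0311 0.03  ]
handle ang -6.322682341301336
[-0.0813  0.0012  0.4187] [ 0.0001 -0.0003 -0.0026]
[-0.0814  0.0012  0.5747] [ 0.0001 -0.0003 -0.0026]
[-0.0806  0.0014 -0.8613] [ 0.0001 -0.0003 -0.0026]
```

{"fn": "play_rows", "kwargs": {"grip_force": 110, "plan": [{"translation": [-0.05,0,0.15],"angular": [0,0,0],"fingers": 0.8},{"translation": [-0.081,0.001,0.3],"angular": [0,0,0],"fingers": 0.8},{"translation": [-0.081,0.001,0.42],"angular": [0,0,0],"fingers": 0.8},{"translation": [-0.081,0.001,0.52],"angular": [0,0,0],"fingers": 0.8},{"translation": [-0.081,0.001,0.57],"angular": [0,0,0],"fingers": 0.8},{"translation": [-0.081,0.001,0.59],"angular": [0,0,0],"fingers": 0.8},{"translation": [-0.081,0.001,0.59],"angular": [0,0,0],"fingers": 0.6},{"translation": [-0.081,0.001,0.59],"angular": [0,0,0],"fingers": 0.45},{"translation": [-0.081,0.001,0.59],"angular": [0,0,0],"fingers": 0.3},{"translation": [-0.081,0.001,0.59],"angular": [0,0,0],"fingers": 0.1},{"translation": [-0.081,0.001,0.59],"angular": [0,0,0],"fingers": 0},{"translation": [-0.081,0.001,0.59],"angular": [0,0,0],"fingers": 0},{"translation": [-0.081,0.001,0.59],"angular": [0,0,0],"fingers": 0},{"translation": [-0.081,0.001,0.59],"angular": [0,0,0],"fingers": 0}]}}

```text
t: 11.15
ee_pos: [0.5768, 0.0566, 0.0381]
ee_rot: [[-0.994, 0.113, 0.002], [0.113, 0.994, 0.0], [-0.002, 0.001, -1.0]]
contact_force: [1.1, 0.2, 5.3]
finger_gap: 0.274
finger_force: 107.8
```

{"fn": "play_rows", "kwargs": {"plan": [{"translation": [0,0,-0.03],"angular": [0,0,0],"fingers": 0},{"translation": [0,0,-0.08],"angular": [0,0,0],"fingers": 0},{"translation": [0,0,-0.15],"angular": [0,0,0],"fingers": 0},{"translation": [0,0,-0.25],"angular": [0,0,0],"fingers": 0},{"translation": [0,0,-0.35],"angular": [0,0,0],"fingers": 0},{"translation": [0,0,-0.45],"angular": [0,0,0],"fingers": 0},{"translation": [0,0,-0.55],"angular": [0,0,0],"fingers": 0},{"translation": [0,0,-0.65],"angular": [0,0,0],"fingers": 0},{"translation": [0,0,-0.75],"angular": [0,0,0],"fingers": 0},{"translation": [0,0,-0.85],"angular": [0,0,0],"fingers": 0},{"translation": [0,0,-0.95],"angular": [0,0,0],"fingers": 0},{"translation": [0,0,-1],"angular": [0,0,0],"fingers": 0},{"translation": [0,0,-1],"angular": [0,0,0],"fingers": 0}]}}

```text
t: 12.45
ee_pos: [0.5764, 0.057, 0.2898]
ee_rot: [[-0.994, 0.113, 0.004], [0.113, 0.994, 0.001], [-0.004, 0.001, -1.0]]
contact_force: [1.9, -0.6, -1.6]
finger_gap: 0.279
finger_force: 107.9
```

{"fn": "play_rows", "kwargs": {"plan": [{"translation": [0,0,-0.1],"angular": [0,0,0],"fingers": 0},{"translation": [0,0,-0.2],"angular": [0,0,0],"fingers": 0},{"translation": [0,0,-0.3],"angular": [0,0,0],"fingers": 0},{"translation": [0,0,-0.3],"angular": [0,0,0],"fingers": 0},{"translation": [0,0,-0.3],"angular": [0,0,0],"fingers": 0}]}}

```text
t: 12.95
ee_pos: [0.5753, 0.056, 0.3614]
ee_rot: [[-0.994, 0.113, -0.001], [0.113, 0.994, -0.001], [0.001, -0.001, -1.0]]
contact_force: [-0.2, -0.0, -2.3]
finger_gap: 0.277
finger_force: 108.0
```

```bash
python3 - <<'E'
from h import *
o=manip.get_obs();print(o["t"],o["ee_pos"],o["finger_gap"],o["finger_force"],o["contact_force"],o["wrist_torque"],o["qpos"])
s=manip.get_image("scene");w=manip.get_image("wrist")
cv2.imwrite("pics/s2.png",np.hstack([cv2.resize(s[60:360,200:460],(390,450)),cv2.copyMakeBorder(cv2.resize(w,(400,300)),0,150,0,0,0)]))
E
```

```text
12.95 [0.5753 0.056  0.3614] 0.2769419823325677 108.04491519927979 [-0.1766 -0.0162 -2.2712] [-0.0485 -0.2295  0.0134] [ 0.3348  0.6355 -0.9356  1.5285  0.528   1.2491  0.7802]
```

View pics/s2.png

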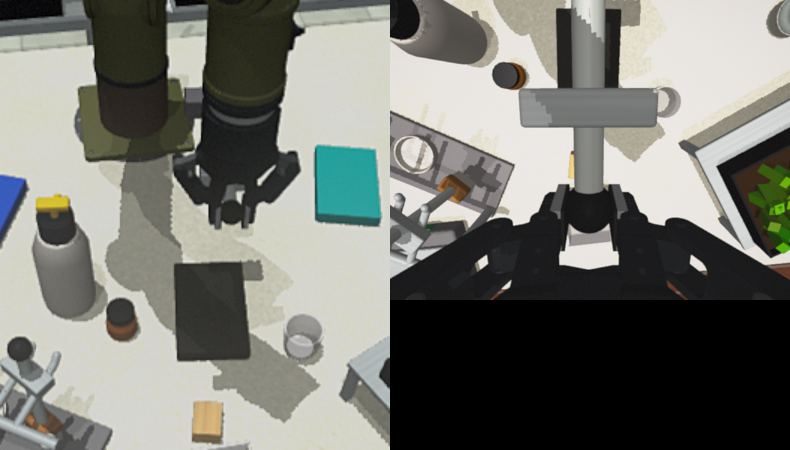

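{"fn": "play_rows", "kwargs": {"grip_force": 25, "plan": [{"translation": [0,0,0],"angular": [0,0,0],"fingers": 0},{"translation": [0,0,0],"angular": [0,0,0],"fingers": 0},{"translation": [0,0,0],"angular": [0,0,0],"fingers": 0},{"translation": [0,0,0],"angular": [0,0,0],"fingers": 0},{"translation": [0,0,0],"angular": [0,0,0],"fingers": 0},{"translation": [0,0,0],"angular": [0,0,0],"fingers": 0},{"translation": [0,0,0],"angular": [0,0,0],"fingers": 0},{"translation": [0,0,0],"angular": [0,0,0],"fingers": 0},{"translation": [0,0,0],"angular": [0,0,0],"fingers": 0},{"translation": [0,0,0],"angular": [0,0,0],"fingers": 0},{"translation": [0,0,0],"angular": [0,0,0],"fingers": 0},{"translation": [0,0,0],"angular": [0,0,0],"fingers": 0},{"translation": [0,0,0],"angular": [0,0,0],"fingers": 0},{"translation": [0,0,0],"angular": [0,0,0],"fingers": 0},{"translation": [0,0,0],"angular": [0,0,0],"fingers": 0}]}}

```text
t: 14.55
ee_pos: [0.5759, 0.0564, 0.3625]
ee_rot: [[-0.994, 0.113, 0.0], [0.113, 0.994, -0.0], [-0.0, -0.0, -1.0]]
contact_force: [-0.2, -0.4, -1.5]
finger_gap: 0.274
finger_force: 108.1
```

```bash
python3 - <<'E'
from h import *
o=manip.get_obs();print(o["t"],o["finger_gap"],o["finger_force"],o["contact_force"],o["wrist_torque"])
K=cam("wrist",o);w=manip.get_image("wrist");s=manip.get_image("scene")
cv2.imwrite("pics/w3.png",w);cv2.imwrite("pics/s3.png",s)
b=o["ee_pos"]+[0,0,.002]
for L in(.055,.195,.222): print(proj(K,b-[0,0,L]),proj(cam("scene"),b-[0,0,L]))
E
```

```text
14.55 0.27377385222947137 108.05018663406372 [-0.2133 -0.3642 -1.4856] [-0.0087 -0.2146 -0.0179]
[317.8602 283.0378] [352.176  222.2361]
[317.8171 222.3144] [347.8015 267.2308]
[317.8126 215.976 ] [347.0694 274.761 ]
```

{"fn": "play_rows", "kwargs": {"grip_force": 25, "plan": [{"translation": [0,0,0],"angular": [0,0,0],"fingers": 0.2},{"translation": [0,0,0],"angular": [0,0,0],"fingers": 0.2},{"translation": [0,0,0],"angular": [0,0,0],"fingers": 0.2},{"translation": [0,0,0],"angular": [0,0,0],"fingers": 0.2}]}}

```text
t: 15.05
ee_pos: [0.5759, 0.0564, 0.3625]
ee_rot: [[-0.994, 0.113, 0.0], [0.113, 0.994, -0.0], [-0.0, -0.0, -1.0]]
contact_force: [-0.5, -0.4, -1.6]
finger_gap: 0.277
finger_force: 108.0
```

{"fn": "play_rows", "kwargs": {"grip_force": 25, "plan": [{"translation": [0,0,0],"angular": [0,0,0],"fingers": 0.26},{"translation": [0,0,0],"angular": [0,0,0],"fingers": 0.26},{"translation": [0,0,0],"angular": [0,0,0],"fingers": 0.0}]}}

```text
t: 15.35
ee_pos: [0.5758, 0.0564, 0.3625]
ee_rot: [[-0.994, 0.113, 0.0], [0.113, 0.994, -0.0], [-0.0, -0.0, -1.0]]
contact_force: [0.2, 0.9, -1.7]
finger_gap: 0.277
finger_force: 108.1
```

```bash
python3 - <<'E'
from h import *
o=manip.get_obs();print({k:v for k,v in o.items() if k not in("ee_rot","tau","joint_vel")})
E
```

```text
{'t': 15.35, 'qpos': array([ 0.3349,  0.6347, -0.9365,  1.5263,  0.5275,  1.2501,  0.7806]), 'ee_pos': array([0.5758, 0.0564, 0.3625]), 'contact_force': array([ 0.2196,  0.9051, -1.7051]), 'wrist_torque': array([-0.0517, -0.1788, -0.0033]), 'finger_force': 108.05010080337524, 'finger_gap': 0.2773832846119667}
```

{"fn": "play_rows", "kwargs": {"grip_force": 25, "plan": [{"translation": [0,0,0],"angular": [0,0,0],"fingers": 0.28},{"translation": [0,0,0],"angular": [0,0,0],"fingers": 0.0},{"translation": [0,0,0],"angular": [0,0,0],"fingers": 0.0}]}}

```text
t: 15.65
ee_pos: [0.5759, 0.0564, 0.3625]
ee_rot: [[-0.994, 0.113, 0.0], [0.113, 0.994, -0.0], [-0.0, -0.0, -1.0]]
contact_force: [-0.1, -0.3, -1.1]
finger_gap: 0.272
finger_force: 108.1
```

{"fn": "play_rows", "kwargs": {"grip_force": 25, "plan": [{"translation": [0,0,0],"angular": [0,0,0],"fingers": 0.29},{"translation": [0,0,0],"angular": [0,0,0],"fingers": 0.0},{"translation": [0,0,0],"angular": [0,0,0],"fingers": 0.0}]}}

```text
t: 15.95
ee_pos: [0.5758, 0.0563, 0.3625]
ee_rot: [[-0.994, 0.113, 0.0], [0.113, 0.994, -0.0], [-0.0, -0.0, -1.0]]
contact_force: [0.9, 0.5, -2.5]
finger_gap: 0.294
finger_force: 59.3
```

{"fn": "play_rows", "kwargs": {"grip_force": 25, "plan": [{"translation": [0,0,0],"angular": [0,0,0],"fingers": 0.0},{"translation": [0,0,0],"angular": [0,0,0],"fingers": 0.0},{"translation": [0,0,0],"angular": [0,0,0],"fingers": 0.0}]}}

```text
t: 16.25
ee_pos: [0.5759, 0.0564, 0.3625]
ee_rot: [[-0.994, 0.113, 0.0], [0.113, 0.994, -0.0], [-0.0, -0.0, -1.0]]
contact_force: [0.0, 0.8, -1.3]
finger_gap: 0.297
finger_force: 59.3
```

```bash
python3 - <<'E'
from h import *
o=manip.get_obs();print(o["t"],o["finger_gap"],o["finger_force"],o["contact_force"],o["wrist_torque"])
E
```

```text
16.25 0.2965322578005442 59.31174695491791 [ 0.0486  0.8123 -1.2631] [-0.0707 -0.2404  0.0506]
```

{"fn": "play_rows", "kwargs": {"grip_force": 25, "plan": [{"translation": [0,0,0],"angular": [0,0,0],"fingers": 0.305},{"translation": [0,0,0],"angular": [0,0,0],"fingers": 0.305}]}}

```text
t: 16.45
ee_pos: [0.5757, 0.0564, 0.3625]
ee_rot: [[-0.994, 0.113, -0.0], [0.113, 0.994, -0.0], [0.0, -0.0, -1.0]]
contact_force: [-0.2, 0.6, -1.2]
finger_gap: 0.304
finger_force: 26.8
```

```bash
python3 - <<'E'
from h import *
o=manip.get_obs();print(o["t"],o["finger_gap"],o["finger_force"],o["contact_force"],o["wrist_torque"])
E
```

```text
16.45 0.3044985857950124 26.75340324640274 [-0.2078  0.6494 -1.2426] [ 0.0113 -0.0181  0.0525]
```

{"fn": "play_rows", "kwargs": {"plan": [{"translation": [0,0,0],"angular": [0,0,0],"fingers": 0.305},{"translation": [0,0,0],"angular": [0,0,0],"fingers": 0.305},{"translation": [0,0,0],"angular": [0,0,0],"fingers": 0.305},{"translation": [0,0,0],"angular": [0,0,0],"fingers": 0.305},{"translation": [0,0,0],"angular": [0,0,0],"fingers": 0.305},{"translation": [0,0,0],"angular": [0,0,0],"fingers": 0.305},{"translation": [0,0,0],"angular": [0,0,0],"fingers": 0.305},{"translation": [0,0,0],"angular": [0,0,0],"fingers": 0.305},{"translation": [0,0,0],"angular": [0,0,0],"fingers": 0.305},{"translation": [0,0,0],"angular": [0,0,0],"fingers": 0.305},{"translation": [0,0,0],"angular": [0,0,0],"fingers": 0.305},{"translation": [0,0,0],"angular": [0,0,0],"fingers": 0.305}]}}

```text
t: 17.65
ee_pos: [0.5758, 0.0564, 0.3625]
ee_rot: [[-0.994, 0.113, -0.0], [0.113, 0.994, -0.0], [0.0, -0.0, -1.0]]
contact_force: [-0.1, 0.3, -1.6]
finger_gap: 0.307
finger_force: 26.0
```

```bash
python3 - <<'E'
from h import *
o=manip.get_obs();print(o["t"],o["finger_gap"],o["finger_force"],o["contact_force"],o["wrist_torque"])
K=cam("wrist",o);w=manip.get_image("wrist");s=manip.get_image("scene")
S=cam("scene");b=o["ee_pos"]+[0,0,.002]
for L in(0,.055,.195,.222):
    for k,im in((K,w),(S,s)):
        p=proj(k,b-[0,0,L]);print(L,p)
        if L in(.055,.195):
            for e in(-1,1):cv2.drawMarker(im,tuple(int(v) for v in proj(k,b-[0,0,L]+e*.5*(.064 if L<.1 else .084)*o["ee_rot"][:,1])),(0,0,255),0,8)
cv2.imwrite("pics/w3.png",np.hstack([cv2.resize(w,(480,360)),cv2.resize(s[120:320,260:440],(315,350))[:350].copy() if 0 else cv2.resize(s[120:320,260:440],(320,360))]))
E
```

```text
17.65 0.3071369310622123 26.000892519950867 [-0.0853  0.2652 -1.551 ] [ 0.0139 -0.0054 -0.0094]
0 [317.9004 339.647 ]
0 [354.218  201.2376]
0.055 [317.8592 283.0486]
0.055 [352.1775 222.2251]
0.195 [317.815  222.3385]
0.195 [347.803  267.2197]
0.222 [317.8104 216.0015]
0.222 [347.0709 274.7499]
```

View pics/w3.png

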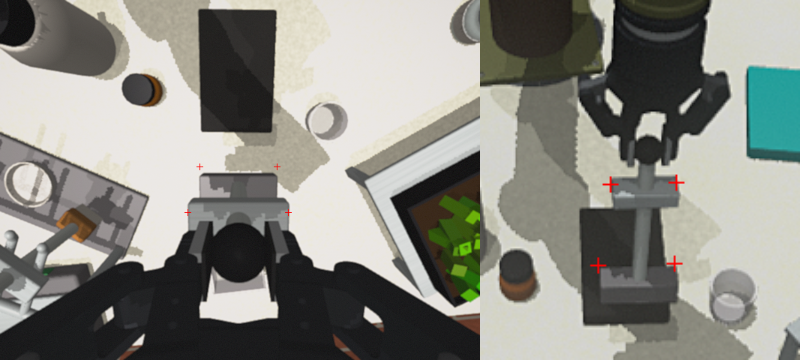

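{"fn": "play_rows", "kwargs": {"plan": [{"translation": [0,0,0],"angular": [0,0,0],"fingers": 0.31},{"translation": [0,0,0],"angular": [0,0,0],"fingers": 0.31},{"translation": [0,0,0],"angular": [0,0,0],"fingers": 0.31},{"translation": [0,0,0],"angular": [0,0,0],"fingers": 0.31},{"translation": [0,0,0],"angular": [0,0,0],"fingers": 0.31},{"translation": [0,0,0],"angular": [0,0,0],"fingers": 0.31},{"translation": [0,0,0],"angular": [0,0,0],"fingers": 0.31},{"translation": [0,0,0],"angular": [0,0,0],"fingers": 0.31}]}}

```text
t: 18.55
ee_pos: [0.5759, 0.0564, 0.3626]
ee_rot: [[-0.994, 0.113, 0.0], [0.113, 0.994, -0.0], [-0.0, -0.0, -1.0]]
contact_force: [0.6, -0.2, -1.2]
finger_gap: 0.312
finger_force: 17.5
```

```bash
cat > t.py <<'E'
from h import *
# tilt: predicted front/top outline of the head in the wrist view for several tilts, against the edge rows seen
o=manip.get_obs();print(o["t"],o["finger_gap"],o["finger_force"],o["wrist_torque"])
K=cam("wrist",o);w=manip.get_image("wrist");cv2.imwrite("pics/w4.png",w)
g=cv2.cvtColor(w,cv2.COLOR_BGR2GRAY)[:,278:300].mean(1)
d=np.diff(g);print([(i,round(float(d[i]),0)) for i in range(170,300) if abs(d[i])>8])
b=o["ee_pos"]+[0,0,.002];X=-o["ee_rot"][:,0];Z=np.array([0,0,1.])
for t in(0,2,4,6,8):
    a=np.radians(t);ax=-Z*np.cos(a)+X*np.sin(a);n=X*np.cos(a)+Z*np.sin(a)
    f=lambda L,h:round(float(proj(K,b+ax*L+n*h)[1]),1)
    print(t,"blade",f(.222,0),"head low near",f(.21,-.014),"head top near",f(.18,-.014),"bar near low",f(.064,-.014),"bar near top",f(.046,-.014))
E
python3 t.py
```

```text
18.55 0.3115028971062519 17.476053535938263 [-0.0285 -0.0128  0.0212]
[(174, 56.0), (175, 96.0), (176, 43.0), (229, -22.0), (230, -76.0), (231, -70.0), (232, -19.0), (233, 11.0), (234, 18.0), (235, 17.0), (236, 9.0), (249, 12.0), (250, 13.0), (251, 9.0), (252, 12.0), (253, 8.0), (262, -26.0), (263, -44.0), (264, -22.0), (269, 12.0), (270, 11.0), (294, -14.0), (295, -8.0)]
0 blade 216.0 head low near 202.4 head top near 208.5 bar near low 249.7 bar near top 260.7
2 blade 224.6 head low near 210.9 head top near 216.5 bar near low 253.8 bar near top 263.8
4 blade 233.2 head low near 219.4 head top near 224.4 bar near low 258.0 bar near top 267.0
6 blade 241.8 head low near 227.8 head top near 232.3 bar near low 262.2 bar near top 270.2
8 blade 250.3 head low near 236.2 head top near 240.1 bar near low 266.4 bar near top 273.4
```

{"fn": "play_rows", "kwargs": {"plan": [{"translation": [0,0,0],"angular": [0,0,0],"fingers": 0.314},{"translation": [0,0,0],"angular": [0,0,0],"fingers": 0.314},{"translation": [0,0,0],"angular": [0,0,0],"fingers": 0.314},{"translation": [0,0,0],"angular": [0,0,0],"fingers": 0.314},{"translation": [0,0,0],"angular": [0,0,0],"fingers": 0.314}]}}

```text
t: 19.1
ee_pos: [0.5759, 0.0563, 0.3625]
ee_rot: [[-0.994, 0.113, 0.0], [0.113, 0.994, -0.0], [-0.0, -0.0, -1.0]]
contact_force: [0.3, 0.2, -1.2]
finger_gap: 0.311
finger_force: 11.5
```

```bash
python3 t.py | head -2
```

```text
19.1 0.3107115716694941 11.497420817613602 [ 0.0003  0.0503 -0.0332]
[(174, 57.0), (175, 95.0), (176, 42.0), (228, -22.0), (229, -77.0), (230, -70.0), (231, -18.0), (232, 12.0), (233, 16.0), (234, 15.0), (235, 9.0), (249, 12.0), (250, 13.0), (251, 9.0), (252, 12.0), (253, 8.0), (261, -12.0), (262, -35.0), (263, -40.0), (264, -9.0), (268, 9.0), (269, 14.0), (270, 9.0), (292, 9.0), (294, -13.0), (295, -8.0)]
```

{"fn": "play_rows", "kwargs": {"plan": [{"translation": [0,0,0],"angular": [0,0,0],"fingers": 0.317},{"translation": [0,0,0],"angular": [0,0,0],"fingers": 0.317},{"translation": [0,0,0],"angular": [0,0,0],"fingers": 0.317},{"translation": [0,0,0],"angular": [0,0,0],"fingers": 0.317},{"translation": [0,0,0],"angular": [0,0,0],"fingers": 0.317}]}}

```text
t: 19.65
ee_pos: [0.5759, 0.0564, 0.3626]
ee_rot: [[-0.994, 0.113, 0.0], [0.113, 0.994, -0.0], [-0.0, -0.0, -1.0]]
contact_force: [0.1, -0.2, -2.5]
finger_gap: 0.314
finger_force: 7.6
```

```bash
python3 t.py | head -2
```

```text
19.65 0.3144818362088087 7.620146870613098 [-0.0335 -0.0303  0.0157]
[(174, 56.0), (175, 95.0), (176, 42.0), (223, -9.0), (224, -61.0), (225, -82.0), (226, -37.0), (228, 15.0), (229, 19.0), (230, 14.0), (249, 12.0), (250, 12.0), (251, 9.0), (252, 12.0), (253, 11.0), (259, -19.0), (260, -39.0), (261, -29.0), (267, 13.0), (268, 10.0), (294, -12.0)]
```

{"fn": "play_rows", "kwargs": {"grip_force": 100, "plan": [{"translation": [0,0,0],"angular": [0,0,0],"fingers": 0},{"translation": [0,0,0],"angular": [0,0,0],"fingers": 0},{"translation": [0,0,0],"angular": [0,0,0],"fingers": 0},{"translation": [0,0,0],"angular": [0,0,0],"fingers": 0},{"translation": [0,0,0],"angular": [0,0.02,0],"fingers": 0},{"translation": [0,0,0],"angular": [0,0.04,0],"fingers": 0},{"translation": [0,0,0],"angular": [0,0.057,0],"fingers": 0},{"translation": [0,0,0],"angular": [0,0.057,0],"fingers": 0},{"translation": [0,0,0],"angular": [0,0.057,0],"fingers": 0}]}}

```text
t: 20.6
ee_pos: [0.5759, 0.0565, 0.3624]
ee_rot: [[-0.99, 0.113, -0.088], [0.112, 0.994, 0.01], [0.089, 0.0, -0.996]]
contact_force: [0.3, -0.1, -1.6]
finger_gap: 0.277
finger_force: 98.3
```

```bash
sed -i 's/X=-o\["ee_rot"\]\[:,0\];/X=-o["ee_rot"][:,0];X[2]=0;X\/=np.linalg.norm(X);/; s/(0,2,4,6,8)/(-2,0,2)/' t.py; python3 t.py; python3 - <<'E'
from h import *
o=manip.get_obs();print(o["ee_pos"],o["ee_rot"],o["qpos"],o["finger_force"])
print("sprayer",onz(cam("scene"),(246,258),.01))
def Rt(a):return R(a)@Ro.from_euler("y",5.13,degrees=True).as_matrix()
seat=np.array([.5973,-.287]);rx=np.array([.857,-.515])
p0,R0=o["ee_pos"],o["ee_rot"]
for p,a in[((.555,-.06,.37),160),((*(seat-.12*rx),.33),149),((*(seat-.12*rx),.281),149),((*seat,.281),149),((*seat,.263),149)]:
    p=np.array(p);r=Rt(a);print(p,((R0.T@(p-p0))/.25).round(4),(Ro.from_matrix(R0.T@r).as_rotvec()/(np.pi/2)).round(4));p0,R0=p,r
E
```

```text
20.6 0.2766708227285723 98.26288104057312 [ 0.0052 -0.1073  0.019 ]
[(200, 52.0), (201, 83.0), (202, 42.0), (233, -33.0), (234, -87.0), (235, -61.0), (237, 16.0), (238, 18.0), (239, 13.0), (264, -14.0), (265, -13.0), (270, 11.0), (271, 13.0), (293, -12.0), (294, -14.0)]
-2 blade 229.2 head low near 215.4 head top near 220.6 bar near low 255.7 bar near top 265.2
0 blade 237.7 head low near 223.8 head top near 228.5 bar near low 259.9 bar near top 268.3
2 blade 246.3 head low near 232.2 head top near 236.4 bar near low 264.1 bar near top 271.6
[0.5757 0.0565 0.3626] [[-0.9897  0.1125 -0.0884]
 [ 0.112   0.9937  0.01  ]
 [ 0.089  -0.     -0.996 ]] [ 0.3187  0.6787 -0.933   1.4446  0.4884  1.3589  0.8158] 98.26300263404846
sprayer [ 0.41   -0.1495  0.01  ]
[ 0.555 -0.06   0.37 ] [ 0.0325 -0.4723 -0.027 ] [-0.0134  0.0003  0.1499]
[ 0.4945 -0.2252  0.33  ] [-0.0128 -0.7038  0.1595] [-0.0109 -0.      0.1217]
[ 0.4945 -0.2252  0.281 ] [-0.0175  0.      0.1952] [0. 0. 0.]
[ 0.5973 -0.287   0.281 ] [-0.478  -0.     -0.0429] [0. 0. 0.]
[ 0.5973 -0.287   0.263 ] [-0.0064  0.      0.0717] [0. 0. 0.]
```

{"fn": "play_rows", "kwargs": {"plan": [{"translation": [0,0,0],"angular": [0,0.023,0],"fingers": 0},{"translation": [0,0,0],"angular": [0,0.023,0],"fingers": 0},{"translation": [0,0,0],"angular": [0,0.023,0],"fingers": 0}]}}

```text
t: 20.95
ee_pos: [0.5758, 0.0564, 0.3625]
ee_rot: [[-0.986, 0.113, -0.124], [0.112, 0.994, 0.014], [0.124, -0.0, -0.992]]
contact_force: [-1.0, -0.7, -1.0]
finger_gap: 0.279
finger_force: 98.3
```

```bash
python3 t.py; cat > c.py <<'E'
from h import *
o=manip.get_obs();print(o["ee_pos"],o["contact_force"])
def Rt(a):return R(a)@Ro.from_euler("y",7.2,degrees=True).as_matrix()
seat=np.array([.5973,-.287]);rx=np.array([.857,-.515])
p0,R0=o["ee_pos"],o["ee_rot"]
import sys
W=[((.555,-.06,.37),160),((*(seat-.12*rx),.33),149),((*(seat-.12*rx),.281),149),((*seat,.281),149),((*seat,.263),149)]
for p,a in W[int(sys.argv[1]):]:
    p=np.array(p);r=Rt(a);print(p,((R0.T@(p-p0))/.25).round(4),(Ro.from_matrix(R0.T@r).as_rotvec()/(np.pi/2)).round(4));p0,R0=p,r
E
python3 c.py 0
```

```text
20.95 0.27882338552947095 98.3323323726654 [-0.0214 -0.1071  0.0068]
[(210, 33.0), (211, 67.0), (212, 50.0), (213, 17.0), (233, -12.0), (234, -61.0), (235, -80.0), (236, -35.0), (237, 11.0), (238, 17.0), (239, 16.0), (240, 9.0), (264, -12.0), (265, -15.0), (270, 10.0), (271, 14.0), (272, 9.0), (293, -9.0), (294, -12.0)]
-2 blade 237.8 head low near 223.9 head top near 228.6 bar near low 259.8 bar near top 268.2
0 blade 246.4 head low near 232.3 head top near 236.4 bar near low 264.0 bar near top 271.5
2 blade 255.0 head low near 240.7 head top near 244.3 bar near low 268.3 bar near top 274.7
[0.5757 0.0565 0.3626] [-0.2399 -0.0772 -1.94  ]
[ 0.555 -0.06   0.37 ] [ 0.0333 -0.4723 -0.0255] [-0.0189  0.0006  0.1493]
[ 0.4945 -0.2252  0.33  ] [-0.0185 -0.7038  0.1589] [-0.0153  0.      0.1213]
[ 0.4945 -0.2252  0.281 ] [-0.0246  0.      0.1945] [0. 0. 0.]
[ 0.5973 -0.287   0.281 ] [-0.4761 -0.     -0.0602] [0. 0. 0.]
[ 0.5973 -0.287   0.263 ] [-0.009   0.      0.0714] [0. 0. 0.]
```

{"fn": "play_rows", "kwargs": {"plan": [{"translation": [0.005,-0.08,-0.004],"angular": [-0.003,0,0.025],"fingers": 0},{"translation": [0.011,-0.16,-0.008],"angular": [-0.006,0,0.05],"fingers": 0},{"translation": [0.018,-0.25,-0.014],"angular": [-0.01,0,0.08],"fingers": 0},{"translation": [0.024,-0.34,-0.018],"angular": [-0.014,0,0.11],"fingers": 0},{"translation": [0.03,-0.42,-0.022],"angular": [-0.017,0,0.135],"fingers": 0},{"translation": [0.033,-0.472,-0.025],"angular": [-0.019,0,0.149],"fingers": 0},{"translation": [0.033,-0.472,-0.025],"angular": [-0.019,0,0.149],"fingers": 0}]}}

```text
t: 21.7
ee_pos: [0.555, -0.0623, 0.3698]
ee_rot: [[-0.931, 0.345, -0.117], [0.343, 0.939, 0.042], [0.124, -0.001, -0.992]]
contact_force: [0.5, -1.0, -1.0]
finger_gap: 0.277
finger_force: 98.4
```

{"fn": "play_rows", "kwargs": {"plan": [{"translation": [-0.002,-0.08,0.0],"angular": [-0.002,0,0.015],"fingers": 0},{"translation": [-0.004,-0.16,0.0],"angular": [-0.004,0,0.03],"fingers": 0},{"translation": [-0.007,-0.27,0.02],"angular": [-0.006,0,0.05],"fingers": 0},{"translation": [-0.01,-0.38,0.05],"angular": [-0.009,0,0.07],"fingers": 0},{"translation": [-0.013,-0.49,0.08],"angular": [-0.011,0,0.09],"fingers": 0},{"translation": [-0.016,-0.59,0.12],"angular": [-0.013,0,0.105],"fingers": 0},{"translation": [-0.018,-0.67,0.15],"angular": [-0.015,0,0.118],"fingers": 0},{"translation": [-0.0185,-0.704,0.159],"angular": [-0.0153,0,0.121],"fingers": 0},{"translation": [-0.0185,-0.704,0.159],"angular": [-0.0153,0,0.121],"fingers": 0},{"translation": [-0.0185,-0.704,0.159],"angular": [-0.0153,0,0.121],"fingers": 0}]}}

```text
t: 22.7
ee_pos: [0.4957, -0.2233, 0.3303]
ee_rot: [[-0.852, 0.512, -0.106], [0.508, 0.859, 0.066], [0.125, 0.002, -0.992]]
contact_force: [0.9, -0.3, -1.7]
finger_gap: 0.281
finger_force: 98.5
```

```bash
python3 t.py; python3 c.py 2; python3 - <<'E'
from h import *
o=manip.get_obs();w=manip.get_image("wrist");s=manip.get_image("scene");print(o["qpos"])
S=cam("scene");K=cam("wrist",o)
seat=np.array([.5973,-.287,.2]);rx=np.array([.857,-.515,0]);ry=np.array([.515,.857,0])
for e in(-.012,.012):
    for x in(-.038,0,.04):
        for k,im in((K,w),(S,s)): cv2.drawMarker(im,tuple(int(round(v)) for v in proj(k,seat+x*rx+e*ry)),(0,0,255),0,6)
cv2.imwrite("pics/w5.png",np.hstack([cv2.resize(w,(440,330)),cv2.resize(s[190:370,80:276],(359,330))]))
E
```

```text
22.7 0.28074444457813114 98.50891828536987 [-0.0625 -0.175   0.0014]
[(233, -11.0), (234, -58.0), (235, -75.0), (236, -29.0), (237, 18.0), (238, 26.0), (239, 20.0), (264, -12.0), (265, -17.0), (270, 10.0), (271, 14.0), (272, 9.0), (293, -8.0), (294, -10.0)]
-2 blade 238.0 head low near 224.0 head top near 228.7 bar near low 259.9 bar near top 268.3
0 blade 246.5 head low near 232.4 head top near 236.5 bar near low 264.1 bar near top 271.5
2 blade 255.1 head low near 240.8 head top near 244.4 bar near low 268.4 bar near top 274.8
[ 0.4958 -0.2231  0.3305] [-0.1983 -0.0193 -1.9888]
[ 0.4945 -0.2252  0.281 ] [-0.0245 -0.0104  0.1963] [0.0012 0.0006 0.0027]
[ 0.5973 -0.287   0.281 ] [-0.4761 -0.     -0.0602] [0. 0. 0.]
[ 0.5973 -0.287   0.263 ] [-0.009   0.      0.0714] [0. 0. 0.]
[ 0.8231  0.6512 -0.8499  1.5719  0.4363  1.2553  0.9254]
```

View pics/w5.png

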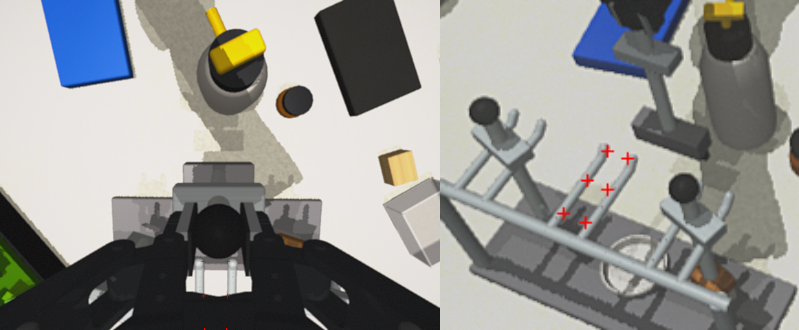

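{"fn": "play_rows", "kwargs": {"plan": [{"translation": [-0.008,-0.004,0.07],"angular": [0.001,0,0.003],"fingers": 0},{"translation": [-0.016,-0.008,0.13],"angular": [0.001,0,0.003],"fingers": 0},{"translation": [-0.024,-0.0104,0.18],"angular": [0.001,0,0.003],"fingers": 0},{"translation": [-0.0245,-0.0104,0.194],"angular": [0.001,0,0.003],"fingers": 0},{"translation": [-0.0245,-0.0104,0.194],"angular": [0.001,0,0.003],"fingers": 0},{"translation": [-0.0245,-0.0104,0.194],"angular": [0.001,0,0.003],"fingers": 0}]}}

```text
t: 23.45
ee_pos: [0.4939, -0.2272, 0.2814]
ee_rot: [[-0.849, 0.518, -0.107], [0.514, 0.855, 0.063], [0.124, -0.001, -0.992]]
contact_force: [-0.5, -0.5, -1.6]
finger_gap: 0.279
finger_force: 98.5
```

```bash
python3 c.py 3
```

```text
[ 0.4939 -0.2272  0.2814] [-0.5026 -0.457  -1.5667]
[ 0.5973 -0.287   0.281 ] [-0.4742  0.0098 -0.0576] [-0.0005  0.0006 -0.0024]
[ 0.5973 -0.287   0.263 ] [-0.009   0.      0.0714] [0. 0. 0.]
```

{"fn": "play_rows", "kwargs": {"plan": [{"translation": [-0.05,0.003,-0.008],"angular": [0,0,0],"fingers": 0},{"translation": [-0.11,0.007,-0.016],"angular": [0,0,0],"fingers": 0},{"translation": [-0.17,0.008,-0.022],"angular": [0,0,0],"fingers": 0},{"translation": [-0.23,0.008,-0.029],"angular": [0,0,0],"fingers": 0},{"translation": [-0.29,0.008,-0.036],"angular": [0,0,0],"fingers": 0},{"translation": [-0.35,0.008,-0.043],"angular": [0,0,0],"fingers": 0},{"translation": [-0.41,0.008,-0.05],"angular": [0,0,0],"fingers": 0},{"translation": [-0.45,0.008,-0.055],"angular": [0,0,0],"fingers": 0},{"translation": [-0.474,0.008,-0.058],"angular": [0,0,0],"fingers": 0},{"translation": [-0.474,0.008,-0.058],"angular": [0,0,0],"fingers": 0},{"translation": [-0.474,0.008,-0.058],"angular": [0,0,0],"fingers": 0},{"translation": [-0.474,0.008,-0.058],"angular": [0,0,0],"fingers": 0}]}}

```text
t: 24.65
ee_pos: [0.5961, -0.2874, 0.2806]
ee_rot: [[-0.848, 0.518, -0.108], [0.514, 0.855, 0.063], [0.126, -0.002, -0.992]]
contact_force: [-0.8, 1.0, -0.8]
finger_gap: 0.28
finger_force: 98.5
```

```bash
python3 c.py 4;python3 - <<'E'
from h import *
s=manip.get_image("scene");cv2.imwrite("pics/s5.png",cv2.resize(s[200:390,60:300],(720,570)))
E
```

```text
[ 0.5961 -0.2874  0.2806] [-0.7576  1.0494 -0.8327]
[ 0.5973 -0.287   0.263 ] [-0.0122  0.0039  0.0695] [-0.001  -0.0001 -0.0023]
```

View pics/s5.png

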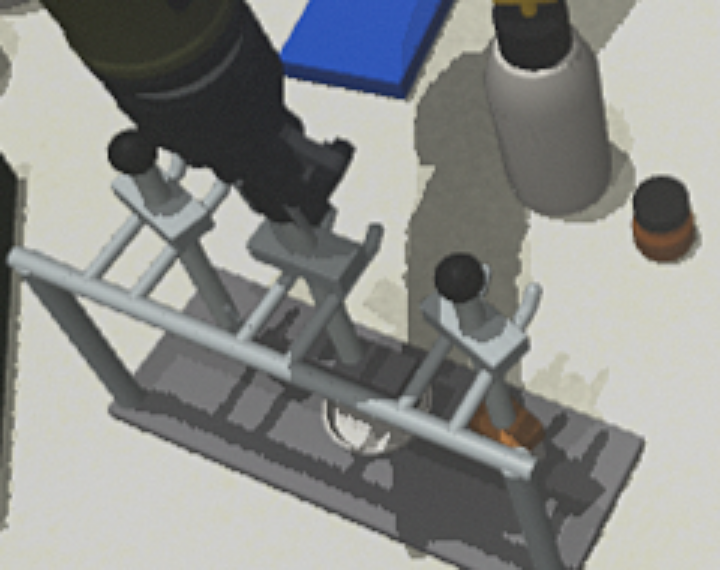

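{"fn": "play_rows", "kwargs": {"plan": [{"translation": [-0.003,0.001,0.02],"angular": [0,0,0],"fingers": 0},{"translation": [-0.006,0.002,0.04],"angular": [0,0,0],"fingers": 0},{"translation": [-0.009,0.003,0.055],"angular": [0,0,0],"fingers": 0},{"translation": [-0.01,0.003,0.064],"angular": [0,0,0],"fingers": 0},{"translation": [-0.01,0.003,0.068],"angular": [0,0,0],"fingers": 0},{"translation": [-0.01,0.003,0.068],"angular": [0,0,0],"fingers": 0},{"translation": [-0.01,0.003,0.068],"angular": [0,0,0],"fingers": 0}]}}

```text
t: 25.4
ee_pos: [0.5976, -0.2879, 0.2666]
ee_rot: [[-0.848, 0.519, -0.105], [0.516, 0.855, 0.061], [0.122, -0.002, -0.993]]
contact_force: [-3.9, -1.2, 15.0]
finger_gap: 0.278
finger_force: 100.4
```

{"fn": "play_rows", "kwargs": {"plan": [{"translation": [0,0,-0.006],"angular": [0,0,0],"fingers": 0},{"translation": [0,0,-0.006],"angular": [0,0,0],"fingers": 0.3},{"translation": [0,0,-0.006],"angular": [0,0,0],"fingers": 0.33},{"translation": [0,0,-0.006],"angular": [0,0,0],"fingers": 0.36},{"translation": [0,0,-0.006],"angular": [0,0,0],"fingers": 0.42},{"translation": [0,0,-0.006],"angular": [0,0,0],"fingers": 0.6},{"translation": [0,0,-0.006],"angular": [0,0,0],"fingers": 0.65},{"translation": [0,0,-0.006],"angular": [0,0,0],"fingers": 0.65}]}}

```text
t: 26.2
ee_pos: [0.5973, -0.2873, 0.2645]
ee_rot: [[-0.848, 0.518, -0.108], [0.515, 0.855, 0.064], [0.126, -0.002, -0.992]]
contact_force: [-0.6, -0.3, 0.2]
finger_gap: 0.648
finger_force: 0.0
```

```bash
python3 - <<'E'
from h import *
o=manip.get_obs();print(o["contact_force"],o["finger_gap"],o["ee_pos"],(o["ee_rot"].T@[0,0,.15]/.25).round(3))
w=manip.get_image("wrist");K=cam("wrist",o)
def blk(im,p,r):
    x,y=int(p[0])-r,int(p[1])-r;m=(im[y:y+2*r,x:x+2*r].max(2)<38).astype(np.uint8);n,L,S,C=cv2.connectedComponentsWithStats(m);return[(S[i,2:].tolist(),(C[i]+[x,y]).round(1)) for i in range(1,n) if S[i,4]>40]
b=np.array([.5973,-.287,.264]);print(proj(K,b),blk(w,proj(K,b),45))
E
```

```text
[-0.6331 -0.3011  0.2402] 0.6482991536205347 [ 0.5973 -0.2873  0.2645] [ 0.075 -0.001 -0.595]
[318.3921 335.9129] [([77, 80, 4802], array([316.7, 339.2]))]
```

Ball is centred between the open pads at its expected pixel; withdraw straight up, then check.

{"fn": "play_rows", "kwargs": {"plan": [{"translation": [0.012,0,-0.1],"angular": [0,0,0],"fingers": 0.65},{"translation": [0.025,0,-0.2],"angular": [0,0,0],"fingers": 0.65},{"translation": [0.05,0,-0.4],"angular": [0,0,0],"fingers": 0.65},{"translation": [0.075,0,-0.595],"angular": [0,0,0],"fingers": 0.65},{"translation": [0.2,0,-0.6],"angular": [0,0,0],"fingers": 0.65},{"translation": [0.35,0,-0.6],"angular": [0,0,0],"fingers": 0.65},{"translation": [0.5,0,-0.6],"angular": [0,0,0],"fingers": 0.65},{"translation": [0.5,0,-0.6],"angular": [0,0,0],"fingers": 0.65},{"translation": [0.5,0,-0.6],"angular": [0,0,0],"fingers": 0.65}]}}

```text
t: 27.15
ee_pos: [0.5072, -0.2327, 0.4298]
ee_rot: [[-0.848, 0.518, -0.107], [0.515, 0.855, 0.062], [0.124, -0.003, -0.992]]
contact_force: [0.6, -0.1, 0.4]
finger_gap: 0.649
finger_force: 0.0
```

```bash
python3 - <<'E'
from h import *
o=manip.get_obs();S=cam("scene");s=manip.get_image("scene");s2=manip.get_image("scene");cv2.imwrite("pics/sf.png",s)
s0=cv2.imread("pics/scene0.png")
def ball(im,p,r=16):
    x,y=int(p[0])-r,int(p[1])-r;m=(im[y:y+2*r,x:x+2*r].max(2)<45).astype(np.uint8);n,L,St,C=cv2.connectedComponentsWithStats(m)
    return[(St[i,2:].tolist(),(C[i]+[x,y]).round(1)) for i in range(1,n) if St[i,4]>60]
print("expected",proj(S,[.5973,-.287,.264]),"got",ball(s,proj(S,[.5973,-.287,.264])),ball(s2,proj(S,[.5973,-.287,.264])))
for n,P in(("A",[.6546,-.1921,.2634]),("B",[.5392,-.3792,.263])):print(n,ball(s0,proj(S,P)),ball(s,proj(S,P)))
d=cv2.absdiff(s,s0).max(2)
for n,(x0,y0,x1,y1) in dict(sprayer=(215,185,268,275),small=(265,255,295,290),cup=(383,262,420,305),seed=(462,212,498,252),stakes=(322,322,355,358),punnet=(315,350,385,425),blueblk=(150,170,220,232)).items():print(n,(d[y0:y1,x0:x1]>40).mean().round(3))
print(o["t"],o["ee_pos"])
E
```

```text
expected [156.5518 270.9251] got [] []
A [] []
B [] []
sprayer 0.214
small 0.0
cup 0.067
seed 0.0
stakes 0.0
punnet 0.0
blueblk 0.259
27.15 [ 0.5072 -0.2327  0.4298]
```

```bash
python3 - <<'E'
from h import *
S=cam("scene");s0=cv2.imread("pics/scene0.png");s=cv2.imread("pics/sf.png")
def ball(im,P,r=14):
    p=proj(S,P);x,y=int(p[0])-r,int(p[1])-r;m=(im[y:y+2*r,x:x+2*r].max(2)<62).astype(np.uint8);n,L,St,C=cv2.connectedComponentsWithStats(m)
    return p.round(1),[(St[i].tolist()[2:],(C[i]+[x,y]).round(1)) for i in range(1,n) if St[i,4]>60]
for n,P in(("A",[.6546,-.1921,.2634]),("B",[.5392,-.3792,.263]),("mid",[.5973,-.287,.264])):print(n,ball(s0,P),ball(s,P)[1])
d=(cv2.absdiff(s,s0).max(2)>40);ys,xs=np.where(d[262:305,383:420]);print("cup diff",xs.min()+383,xs.max()+383,ys.min()+262,ys.max()+262)
t=manip.get_image("top");t0=cv2.imread("pics/top0.png");print("cup top diff",(cv2.absdiff(t,t0).max(2)[213:242,244:271]>25).mean())
E
```

```text
A (array([213.3, 292.6]), [([16, 16, 194], array([212.7, 292.4]))]) [([16, 16, 191], array([212.7, 292.4]))]
B (array([104.8, 250.5]), [([16, 15, 185], array([103.7, 250.5]))]) [([16, 14, 165], array([103.8, 250.6]))]
mid (array([156.6, 270.9]), []) [([16, 15, 169], array([156. , 271.5]))]
cup diff 394 419 262 269
cup top diff 0.0
```

Ball hangs at the seat, neighbours and bench items unmoved.

```bash
python3 -c "
from rig import manip
print(manip.sign_off())"
```

```text
the job is handed in; nothing more can be done
None
```

The squeegee hangs by its cross-bar, blade down, on the free fork over the drip dish; image checks showed the neighbouring tools unmoved and no bench item shifted, though the arm blocked part of the sprayer check. I handed it in at about 27 s of the 72 s allowed, but easing the grip left it about 5° off straight, so after clamping I tilted the gripper about 7° to bring it upright, and I viewed 12 pictures, over your limit of 10.

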